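Hold the hidden bolt head behind the drive bracket

ROBOT

A 6-joint arm with a two-finger parallel gripper is mounted at the origin on the work surface. World frame = base frame: x ahead of the robot, y to its left, z up, the work surface at z = 0. Lengths are in m, angles in degrees, forces in N, time in s.
With the tool pointing down it reaches from about 0.375 to 0.9 m from the base axis. Payload 3.1 kg.
Tool frame: the origin (TCP) lies at the very end of the fingers, on their centre line; the grasp point (between the pads) lies 19 mm behind it; z points along the fingers, y is the line along which they close (so a half turn about z gives the same grasp; the last joint's range is limited). The gripper opens to 87 mm and grips with 3 to 60 N. Pads are 19 mm wide; open, the fingers measure 117 mm over their backs; the gripper's body (75 mm by 190 mm) begins 51 mm behind the grasp point.
Start: joints at [-10.227, 30.224, 82.088, -0, 67.689, -10.227], TCP at [0.625, 0, 0.223] pointing down, gripper open.
Joint ranges: [-176.69, 176.69], [-43.24, 126.21], [12.49, 139.97], [-82, 262], [0, 151.66], [-163.58, 163.58]. Speed limits (degrees/s): [159.86, 159.86, 180, 180, 180, 180].

INTERFACE

Orientations are given as a 3x3 rotation matrix whose columns are the frame's x, y, z axes.
In Python, from rig import bot gives the robot as it stands.
- The arm moves only by the tool move_arm, never from a script. Its argument "increments" is a list of rows, each an object with "xyz": the shift along the tool's x, y, z in mm, a list of three; "roll": the turn about the tool's z in rad; "grip": the opening in per cent of the stroke, from 0 (shut) to 100 (fully open). A call has 1 to 5 rows; each row shifts and turns the commanded pose from where the row before left it, along the tool's axes as they then stand; what a row does not reach is not made up. A row lasts 1/12 s, in which the tool goes at most 41.7 mm and 7.16 degrees, less where a joint would pass 70% of its speed; a pose out of reach is approached as far as the arm can. A call is refused whole if a number of a shift passes 41.7 or a number of a turn 0.125, either way. A call with a gripper value outside its range is refused whole. The fingers move at their own pace and stop on an object; the grip force is fixed at half the most. Time passes only in rows, so rows that do not move let the fingers close. It gives the time, the measured TCP pose, the force, the opening and the grip force at its end, in the units of the state.
- bot.read_state(): the state, without advancing time (a new reading comes with each control period).
- bot.capture(name): name is "scene" or "side" or "wrist"; returns (picture, depth): 480x640x3 uint8, red, green, blue; 480x640 float32, m along the optical axis (not along the pixel's ray), 0 where there is no reading.
- bot.camera_model(name): a dict with "intrinsics" (3x3 intrinsics, pixels), "rvec" (rotation vector, rad) and "tvec" (3), from world to camera coordinates, as OpenCV has them; the wrist camera has in their place "tool_from_camera" (4x4, takes a point from camera to tool coordinates, whose origin is the TCP and whose axes are the flange's). Camera axes: x right, y down, z forward; pixel columns grow to the right and rows downward; lengths in m; the calibration is good to about 2 mm. A picture is of the moment at which its call begins: read the wrist's pose just before it. camera_model takes no time and is no camera call.
- bot.hand_in(): hands the job in; it is judged then, once.
Trained networks look in the newest picture that a camera, given by its name, has taken for a name from the list of things; names that differ only in an ending like _2 or _b are one class to them, and where a whole thing is asked for, a point or a joint stands for the part that bears it (a point fixed in the world has none). Each returns a list of dicts, best first, with "conf" (0 to 1); they miss things now and then, are a little off and sometimes report something else, mostly with a low value. They report only what shows in the picture. A call takes as long as a camera call.
- bot.spot_in(label, camera): "at" ([x, y, z] in m, in the coordinates of the camera as it stood for that picture, good to about 4 mm: the middle of the surface that is visible of it).
- bot.trace(label, camera): "mask" (480x640 bool, what is visible of it).
The state is a dict: "time_s": time; "joint_positions": joint angles; "qvel": joint speeds; "tau": joint torques, N m; "position": TCP position; "tcp_rot": TCP orientation; "force": force on the tool from outside, world axes, zero at the start; "moment": the same for the moment, N m; "opening": opening from 0.0 (shut) to 1.0 (fully open); "grasp_force": force on a finger pad.
Only numpy, scipy, OpenCV 4.12 (cv2) and the standard library are available. Lean on these libraries where they do the work, as an engineer would, in place of code of your own. Each camera call takes 0.05 s, during which the arm holds its last target. There are 200 camera calls.

TASK

Get the drive mount ready for a colleague to tighten the backing nut: first swing the blue clamp bar shut until it lies flat against the front of the bent steel bracket. Then reach down into the gap behind the bracket, grip the hex bolt head there, turn it against its spring until its white pointer stands in the middle of the red mark, and keep gripping so that it cannot turn back: finish while still holding the bolt head. Do not shift the loose things on the mount and the bench.

Things in the scene. Friction and masses are not known exactly. Their poses are not given: they have to be found in the camera images.
- rig: Drive mount, fixed to the bench. Origin on the bench under the bolt's axis; +x points from the bracket to the housing, y along the bracket. Base plate 8 mm thick (x -65..125 mm, y -115..115). Between bracket and housing is a gap 74 mm wide (x -34..40), open upward and at both y ends; the bolt stands in it at x = y = 0.
- bracket_top (a point): Middle of the top edge of the bent steel bracket's upright plate, 90 mm above the bench: mount x = -36, y = 0 mm. The plate is 4 mm thick and 200 mm long (mount x -38..-34, y -100..100). Its foot runs back under the bolt, the foot's top 30 mm above the bench.
- housing_top (a point): Middle of the top of the beige housing behind the gap, 70 mm above the bench: mount x = 78, y = 0 mm. It spans mount x 40..116, y -95..95 mm.
- bar (a joint): Angle of the blue clamp bar about its upright pivot pin, rad: 0 = shut, flat against the bracket's front (a stop); grows to 1.1 as its free end swings away, towards the mount's -x. Friction keeps it where it is left; about 1 N at the free end moves it.
- bar_pivot (a point): The clamp bar's pivot axis, half-way up the bar, at mount x = -48, y = 75 mm. The bar is 8 mm thick and reaches 139 mm from the pivot (towards the mount's -y when shut), 46 to 72 mm above the bench, with only base plate and bench beneath it.
- bar_push (a point): Point on the bar's front face (away from the bracket) in the yellow sleeve at its free end, 115 mm along the bar from the pivot and 2 mm in front of the pivot axis, half-way up the bar (59 mm above the bench). Its +x points from this face into the bar, square to it (shut: the mount's +x); its +y along the bar to the pivot.
- bolt (a joint): Angle of the bolt about its upright axis, rad: 0 = at rest at its spring stop, grows anticlockwise seen from above, end stop at 0.74. A torsion spring always drives it back to 0 (torque 0.06 N m at 0, rising to 0.17 N m at the end stop).
- bolt_head (a point): Centre of the steel hex bolt head, 62 mm above the bench: 24 mm across flats, 16 mm tall, on a 24 mm long, 16 mm thick shank with a 20 mm wide spring, standing on the bracket's foot. Turns with the bolt; z up along the bolt's axis, +y along the white pointer. Flats face +y and -y, and every 60 degrees.
- pointer_tip (a point): Tip of the white pointer fixed to the bolt, 68 mm from the bolt's axis. The pointer is 6 mm wide and lies just over the foot (top 35 mm above the bench); at rest it stands 0.30 rad clockwise, from above, of the mount's +y. Same axes as bolt_head.
- mark: Red mark, 17 x 16 mm, painted flat on the bracket's foot 66 mm from the bolt's axis. Origin on the bolt's axis at the foot's top; its +y points from the axis through the middle of the mark. Its angle differs from start to start; the pointer is right when its +y agrees with the mark's +y.
- tub_in (a point): Bystander: orange tub, 44 mm wide, 25 mm tall, loose on top of the housing; point on its inner floor.
- collar: Bystander: brass collar, 36 mm wide, 14 mm tall, loose on top of the housing; origin under its centre.
- wash_bottle: Bystander: white wash bottle, 72 mm wide, 170 mm tall, on the bench; origin under its centre.
- jar: Bystander: amber jar, 68 mm wide, 90 mm tall, on the bench; origin under its centre.
- spanner: Bystander: steel spanner lying on the bench; origin under its middle.
- screwdriver: Bystander: screwdriver lying on the bench; origin under its middle.
- beaker: Bystander: glass beaker, 68 mm wide, 80 mm tall, on the bench; origin under its centre.

How it is judged (in metres and radians):
On the way, in this order (a step that is already met when the one before it is completed fails the run):
1. the clamp bar is shut flat against the bracket (value of joint bar below 0.06 rad), for 0.2 s.
2. the bolt head is gripped and turned until its pointer stands on the red mark (value of joint bar below 0.06 rad and angle between the y axis of bolt_head and the y axis of mark, either way round below 0.12 rad and contact force between the fingers and bolt above 8 N and distance between the grasp point and bolt_head below 0.022 m and horizontal distance between the grasp point and bolt_head below 0.014 m and velocity of joint bolt between -0.1 and 0.1 rad/s), for 0.3 s.
At the end, for the whole second after the job is handed in: The clamp bar is shut (within 0.06 rad), the fingers grip the bolt head itself (over 8 N, between the pads: grasp point within 14 mm of its axis and 22 mm of its centre), and the pointer stays still within 0.12 rad (7 degrees) of the middle of the red mark (all of step 2); the arm keeps its last pose, push and grip.
It fails at once if a loose thing on the mount or bench was shifted by more than 25 mm (distance of any of tub_in, collar, wash_bottle, jar, spanner, screwdriver, beaker from where it was at the start of the episode above 0.025 m).
It also fails if it takes over 46 s, if anything falls off the work surface, if the arm or the gripper's body presses on something with over 40 N, if the wrist force passes 120 N, or if a joint passes its speed limit or range.

## Working session

There is one attempt and no reset: what is moved stays moved. The work goes in short steps, Python scripts to look and compute and a tool call to move; the robot and the scene stay as the last step left them, time stands still between calls to the robot, and variables do not carry over. Pictures are saved under pics/ and viewed, at most 10 in all, crops included, and the job is handed in when it is done.

Besides the shell and the picture viewer there is one more tool, called after "Request:" as a command line: name --argument value ..., lists and objects as JSON in quotes. move_arm: Moves the arm, as the interface text tells. Its arguments: {"type":"object","properties":{"increments":{"type":"array"}},"required":["increments"]}

```bash
ls; mkdir -p pics; cat > h.py <<'E'
import numpy as np, cv2
from rig import bot
def cap(n,save=None):
    s=bot.read_state(); im,d=bot.capture(n); m=bot.camera_model(n); K=np.array(m["intrinsics"])
    if n=="wrist":
        T=np.eye(4);T[:3,:3]=np.array(s["tcp_rot"]);T[:3,3]=s["position"];W=T@np.array(m["tool_from_camera"])
    else:
        R=cv2.Rodrigues(np.array(m["rvec"],float))[0];C=np.eye(4);C[:3,:3]=R;C[:3,3]=np.ravel(m["tvec"]);W=np.linalg.inv(C)
    if save: cv2.imwrite("pics/"+save,im[:,:,::-1])
    return im,d,K,W
def w(W,p): return W[:3,:3]@np.asarray(p)+W[:3,3]
def cloud(d,K,W):
    v,u=np.mgrid[:480,:640]; P=np.stack([(u-K[0,2])/K[0,0]*d,(v-K[1,2])/K[1,1]*d,d],-1)
    P=P@W[:3,:3].T+W[:3,3]; P[d==0]=np.nan; return P
def proj(K,W,p):
    C=np.linalg.inv(W);c=C[:3,:3]@p+C[:3,3];q=K@c;return q[:2]/q[2]
E
python3 - <<'E'
from h import *
np.set_printoptions(precision=4,suppress=True)
s=bot.read_state();print(s["time_s"],s["position"],s["tcp_rot"],s["opening"])
for n in ("scene","side"):
    im,d,K,W=cap(n,n+"0.png");print(n,W[:3,3])
    for l in ["rig","bar_push","bolt_head","pointer_tip","mark","tub_in","collar","wash_bottle","jar","spanner","screwdriver","beaker"]:
        r=bot.spot_in(l,n); print(l,[(round(x["conf"],2),w(W,x["at"])) for x in r[:2]])
print(bot.read_state()["time_s"])
E
```

```text
pics
0.0 [0.6243 0.0001 0.2216] [[ 0.      1.     -0.0022]
 [ 1.     -0.      0.0004]
 [ 0.0004 -0.0022 -1.    ]] 1.0006175489425548
scene [ 0.9107 -0.6095  0.7385]
rig [(0.67, array([ 0.6198, -0.0633,  0.0436]))]
bar_push [(0.56, array([ 0.5086, -0.0253,  0.0665]))]
bolt_head [(0.59, array([ 0.6006, -0.0275,  0.0616])), (0.36, array([ 0.5051, -0.0245,  0.0649]))]
pointer_tip [(0.64, array([ 0.5994, -0.0336,  0.0633])), (0.63, array([ 0.6184, -0.0595,  0.0458]))]
mark [(0.38, array([0.712 , 0.3358, 0.0884]))]
tub_in [(0.66, array([0.676 , 0.0193, 0.0819]))]
collar []
wash_bottle [(0.95, array([0.7111, 0.3344, 0.09  ]))]
jar [(0.66, array([ 0.6099, -0.3864,  0.0779])), (0.15, array([ 0.6018, -0.0323,  0.0594]))]
spanner [(0.74, array([0.4277, 0.328 , 0.0108])), (0.61, array([ 0.4585, -0.3519,  0.0044]))]
screwdriver []
beaker [(0.47, array([ 0.6086, -0.3878,  0.0791]))]
side [-0.2057  1.0483  0.8216]
rig [(0.7, array([0.5964, 0.0214, 0.0494]))]
bar_push [(0.69, array([ 0.5144, -0.0099,  0.0675])), (0.28, array([0.3473, 0.3455, 0.0211]))]
bolt_head [(0.48, array([ 0.5928, -0.0162,  0.0715]))]
pointer_tip [(0.58, array([ 0.5185, -0.0007,  0.0647]))]
mark [(0.58, array([0.5926, 0.0159, 0.0535]))]
tub_in [(0.59, array([0.6718, 0.0174, 0.0873]))]
collar [(0.66, array([ 0.6007, -0.0172,  0.0735])), (0.55, array([ 0.6765, -0.0815,  0.0829]))]
wash_bottle [(0.97, array([0.6863, 0.3761, 0.0851]))]
jar [(0.88, array([ 0.5819, -0.3561,  0.0558])), (0.4, array([ 0.5958, -0.0149,  0.0745]))]
spanner [(0.7, array([ 0.4918, -0.3346,  0.0062])), (0.67, array([0.5417, 0.4273, 0.0574]))]
screwdriver [(0.7, array([0.3498, 0.3423, 0.0242])), (0.62, array([ 0.5994, -0.0162,  0.0718]))]
beaker [(0.72, array([0.5425, 0.4241, 0.0549]))]
1.3
```

View pics/scene0.png

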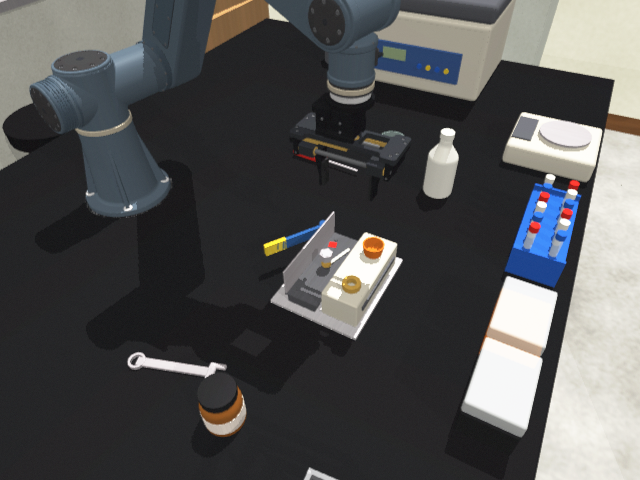

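View pics/side0.png

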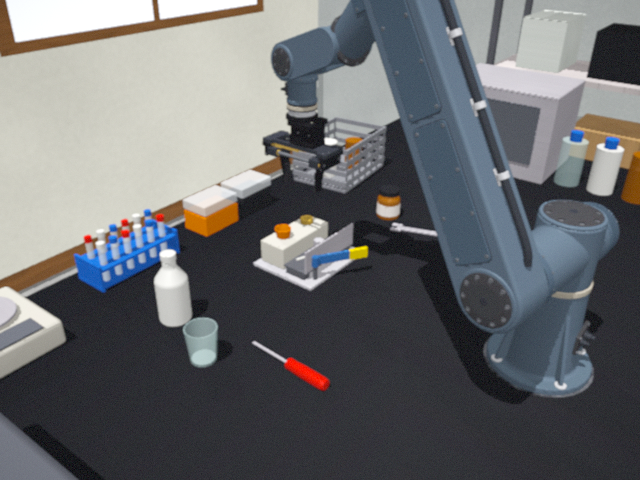

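The scene view shows the mount in the middle (rig ~(340,280)), with the bar open at (295,240), bolt head at (326,253), red mark at (332,244), and tub and collar on the housing. The side view shows the same, with the yellow sleeve at (358,253). Next I'll look with the wrist camera and fit the mount pose.

```bash
python3 - <<'E'
from h import *
np.set_printoptions(precision=4,suppress=True)
im,d,K,W=cap("wrist","w0.png");print(W,K)
for l in ["rig","bar_push","bar","bolt_head","pointer_tip","mark","tub_in","collar"]:
    r=bot.spot_in(l,"wrist"); print(l,[(round(x["conf"],2),w(W,x["at"])) for x in r[:3]])
for n in ("wrist","scene","side"):
    if n!="wrist": im,d,K,W=cap(n)
    P=cloud(d,K,W)
    z=P[...,2]
    m=(abs(z-.07)<.004)&(P[...,0]>.5)&(P[...,0]<.8)&(abs(P[...,1])<.16)
    h=P[m][:,:2].astype(np.float32); 
    if len(h)>20: print(n,"housing",len(h),cv2.minAreaRect(h),h.min(0),h.max(0),np.median(P[m][:,2]))
    m=(z>.083)&(z<.095)&(P[...,0]>.5)&(P[...,0]<.62)&(abs(P[...,1])<.16)
    h=P[m][:,:2].astype(np.float32)
    if len(h)>5: print(n,"bracket",len(h),cv2.minAreaRect(h),h.min(0),h.max(0))
E
```

```text
[[ 1.      0.0006  0.0016  0.6251]
 [ 0.001  -0.9624 -0.2717  0.074 ]
 [ 0.0014  0.2717 -0.9624  0.3847]
 [ 0.      0.      0.      1.    ]] [[341.7199   0.     326.5663]
 [  0.     341.7199 239.8167]
 [  0.       0.       1.    ]]
rig [(0.62, array([0.6191, 0.0036, 0.0424]))]
bar_push []
bar [(0.63, array([ 0.5155, -0.0074,  0.0689]))]
bolt_head [(0.62, array([ 0.5987, -0.0208,  0.0693]))]
pointer_tip [(0.67, array([ 0.5957, -0.0217,  0.0723]))]
mark [(0.6, array([0.5759, 0.0331, 0.0284])), (0.37, array([ 0.6736, -0.0761,  0.0841]))]
tub_in [(0.75, array([0.6815, 0.0125, 0.0832]))]
collar [(0.82, array([ 0.6721, -0.0736,  0.0832]))]
wrist housing 12277 ((0.6051580309867859, -0.009480886161327362), (0.1625531166791916, 0.20963424444198608), 89.07035064697266) [ 0.5001 -0.0906] [0.7106 0.0725] 0.07000656835635843
wrist bracket 1026 ((0.5578415393829346, -0.026720836758613586), (0.19869637489318848, 0.004678813740611076), 89.13764953613281) [ 0.5549 -0.1261] [0.5614 0.0726]
scene housing 2615 ((0.6055060029029846, -0.02922987937927246), (0.2000882476568222, 0.21004946529865265), 88.9419174194336) [ 0.5003 -0.1284] [0.7119 0.0717] 0.06964684913494612
scene bracket 251 ((0.5590473413467407, -0.029159672558307648), (0.19932080805301666, 0.005833519157022238), 88.80070495605469) [ 0.5548 -0.1288] [0.5623 0.0705]
side housing 1073 ((0.6053372621536255, -0.02990281581878662), (0.2074088156223297, 0.20932914316654205), 88.22589874267578) [ 0.5008 -0.1322] [0.7127 0.0754] 0.07064461624281937
side bracket 185 ((0.5574417114257812, -0.02703801542520523), (0.20034831762313843, 0.00947772990912199), 88.9474105834961) [ 0.5527 -0.1272] [0.564  0.0731]
```

View pics/w0.png

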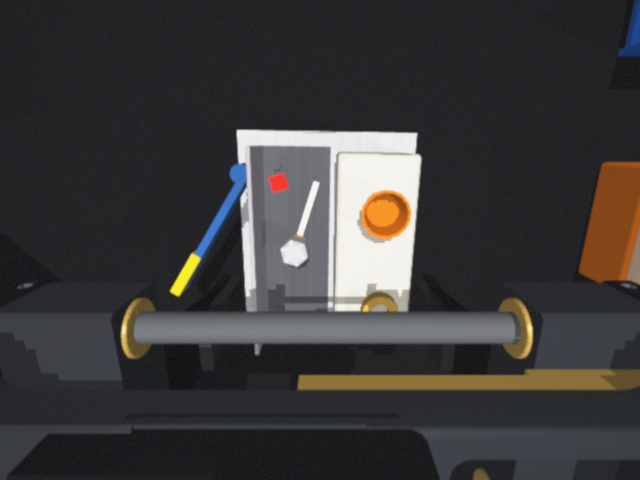

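Wrist view: bolt head at (294,252), pointer running up to (317,183), red mark at (278,183), bar from its pivot (238,173) to the sleeve at (185,275), and tub and collar on the housing. Now I'll refine the angles by colour and depth.

```bash
cat > m.py <<'E'
from h import *
np.set_printoptions(precision=4,suppress=True)
def onplane(K,W,uv,z):
    r=W[:3,:3]@np.linalg.solve(K,np.array([uv[0],uv[1],1.]));return (W[:3,3]+r*(z-W[2,3])/r[2])[:2]
def measure():
    im,d,K,W=cap("wrist");P=cloud(d,K,W);x,y,z=P[...,0],P[...,1],P[...,2]
    hsv=cv2.cvtColor(im,cv2.COLOR_RGB2HSV);H,S,V=hsv[...,0],hsv[...,1],hsv[...,2]
    inr=(x>.56)&(x<.635)&(y>-.12)&(y<.07)
    red=inr&((H<5)|(H>174))&(S>180)&(V>120)
    v,u=np.nonzero(red); mk=onplane(K,W,(u.mean(),v.mean()),.030); print("mark n",len(u),mk)
    hd=inr&(abs(z-.070)<.004); h=P[hd]; print("head",hd.sum(),h.mean(0),(h.min(0)+h.max(0))/2,h.max(0)-h.min(0))
    pt=inr&(S<60)&(V>150)&(z<.05)&(abs(z-.0345)<.006)
    n,lab,st,ce=cv2.connectedComponentsWithStats(pt.astype(np.uint8)); 
    if n>1:
        i=1+np.argmax(st[1:,4]); v,u=np.nonzero(lab==i); q=np.array([onplane(K,W,t,.035) for t in zip(u,v)])
        vx,vy,x0,y0=cv2.fitLine(q.astype(np.float32),cv2.DIST_L2,0,.01,.01).ravel()
        if vy<0: vx,vy=-vx,-vy
        print("ptr n",len(u),"ang from +y acw",np.arctan2(-vx,vy),"pt",x0,y0,"tip",q[q[:,1].argmax()])
    bl=(H>100)&(H<120)&(S>120)&(z>.066)&(z<.078)&(x<.57)&(abs(y)<.15)
    ye=(H>22)&(H<35)&(S>150)&(z>.066)&(z<.078)&(x<.6)&(abs(y)<.15)
    for nm,m in (("blue",bl),("yellow",ye)):
        if m.sum()>10:
            q=P[m][:,:2]; vx,vy,x0,y0=cv2.fitLine(q.astype(np.float32),cv2.DIST_L2,0,.01,.01).ravel()
            print(nm,m.sum(),"dir ang (x per y)",np.arctan(vx/vy),"c",x0,y0,q.min(0),q.max(0))
    return mk
if __name__=="__main__":
    measure(); s=bot.read_state(); print(s["time_s"],s["position"],s["joint_positions"])
E
python3 m.py
```

```text
mark n 218 [0.5758 0.0354]
head 839 [ 0.5948 -0.0191  0.0696] [ 0.5975 -0.0103  0.0699] [0.075  0.1604 0.0078]
ptr n 422 ang from +y acw -0.31627557 pt 0.60610664 0.009447831 tip [0.6159 0.0372]
blue 1044 dir ang (x per y) 0.5226858 c 0.52997136 0.016467307 [ 0.4986 -0.0313] [0.5526 0.0562]
yellow 487 dir ang (x per y) 0.577307 c 0.4869921 -0.049792584 [ 0.4698 -0.072 ] [ 0.5029 -0.0277]
1.9 [0.625  0.     0.2225] [-10.2289  30.2239  82.0882  -0.0019  67.6885 -10.2279]
```

Request:
move_arm --increments '[{"xyz": [0,-41,0],"roll": 0,"grip": 0},{"xyz": [0,-41,0],"roll": 0,"grip": 0},{"xyz": [0,-41,0],"roll": 0,"grip": 0},{"xyz": [-30,-41,0],"roll": 0,"grip": 0},{"xyz": [-40,0,0],"roll": 0,"grip": 0}]'

```text
time_s: 2.32
position: [0.4577, -0.0592, 0.2209]
tcp_rot: [[-0.005, 1.0, -0.014], [1.0, 0.005, 0.006], [0.006, -0.014, -1.0]]
force: [0.9, 0.9, 0.3]
opening: 0.703
grasp_force: 0.0
```

Request:
move_arm --increments '[{"xyz": [0,-25,0],"grip": 0,"roll": 0},{"xyz": [0,0,41],"roll": 0,"grip": 0},{"xyz": [0,0,41],"roll": 0,"grip": 0},{"xyz": [0,0,41],"roll": 0,"grip": 0},{"xyz": [0,0,40],"roll": 0,"grip": 0}]'

```text
time_s: 2.73
position: [0.4441, -0.0651, 0.0589]
tcp_rot: [[0.001, 1.0, 0.003], [1.0, -0.001, -0.001], [-0.001, 0.003, -1.0]]
force: [0.9, 0.5, 0.6]
opening: 0.324
grasp_force: 0.0
```

Request:
move_arm --increments '[{"xyz": [0,0,0],"grip": 0,"roll": 0},{"xyz": [0,0,0],"roll": 0,"grip": 0}]'

```text
time_s: 2.9
position: [0.4417, -0.064, 0.0577]
tcp_rot: [[0.0, 1.0, -0.007], [1.0, -0.0, 0.003], [0.003, -0.007, -1.0]]
force: [0.0, -0.1, -0.3]
opening: 0.172
grasp_force: 0.0
```

Request:
move_arm --increments '[{"xyz": [7,10,4],"grip": 0,"roll": 0},{"xyz": [0,12,0],"roll": 0,"grip": 0},{"xyz": [0,12,0],"roll": 0,"grip": 0},{"xyz": [0,12,0],"roll": 0,"grip": 0},{"xyz": [0,12,0],"roll": 0,"grip": 0}]'

```text
time_s: 3.32
position: [0.5041, -0.0574, 0.0599]
tcp_rot: [[-0.001, 1.0, 0.006], [1.0, 0.001, -0.002], [-0.002, 0.006, -1.0]]
force: [-1.2, -1.0, 0.1]
opening: 0.004
grasp_force: 0.7
```

Request:
move_arm --increments '[{"xyz": [0,8,0],"grip": 0,"roll": 0},{"xyz": [0,7,0],"roll": 0,"grip": 0},{"xyz": [0,4,0],"roll": 0,"grip": 0},{"xyz": [0,3,0],"roll": 0,"grip": 0},{"xyz": [0,0,0],"roll": 0,"grip": 0}]'

```text
time_s: 3.73
position: [0.5245, -0.0576, 0.0564]
tcp_rot: [[-0.0, 1.0, 0.002], [1.0, 0.0, -0.001], [-0.001, 0.002, -1.0]]
force: [-0.0, 0.1, -0.1]
opening: 0.004
grasp_force: 0.0
```

Request:
move_arm --increments '[{"xyz": [0,2,0],"grip": 0,"roll": 0},{"xyz": [0,2,0],"roll": 0,"grip": 0},{"xyz": [0,1,0],"roll": 0,"grip": 0},{"xyz": [0,0,0],"roll": 0,"grip": 0}]'

```text
time_s: 4.07
position: [0.5282, -0.0576, 0.0553]
tcp_rot: [[0.0, 1.0, -0.001], [1.0, -0.0, 0.0], [0.0, -0.001, -1.0]]
force: [-0.8, 0.4, 0.7]
opening: 0.004
grasp_force: 0.2
```

```bash
python3 - <<'E'
from m import *
im,d,K,W=cap("scene","s1.png");P=cloud(d,K,W);x,y,z=P[...,0],P[...,1],P[...,2]
hsv=cv2.cvtColor(im,cv2.COLOR_RGB2HSV);H,S=hsv[...,0],hsv[...,1]
for n in ("scene","side"):
    im,d,K,W=cap(n);P=cloud(d,K,W);x,y,z=P[...,0],P[...,1],P[...,2]
    hsv=cv2.cvtColor(im,cv2.COLOR_RGB2HSV);H,S=hsv[...,0],hsv[...,1]
    for nm,a,b in (("blue",100,120),("yel",22,35)):
        m=(H>a)&(H<b)&(S>120)&(z>.04)&(z<.08)&(x<.58)&(x>.4)&(abs(y)<.16);q=P[m]
        if len(q): print(n,nm,len(q),q.mean(0),q.min(0),q.max(0))
    cv2.imwrite(f"pics/{n}1.png",cv2.resize(im[200:330,220:400,::-1],None,fx=3,fy=3))
E
```

```text
scene blue 2 [ 0.5427 -0.0372  0.0691] [ 0.5417 -0.0377  0.0676] [ 0.5437 -0.0367  0.0705]
scene yel 72 [ 0.5407 -0.0693  0.071 ] [ 0.5292 -0.0927  0.0584] [ 0.5461 -0.045   0.0754]
side blue 245 [0.5451 0.0155 0.0631] [ 0.5355 -0.0379  0.0466] [0.5537 0.0592 0.078 ]
side yel 33 [ 0.5389 -0.0472  0.0652] [ 0.5336 -0.0542  0.0489] [ 0.5461 -0.0423  0.079 ]
```

Request:
move_arm --increments '[{"xyz": [0,2,0],"grip": 0,"roll": 0},{"xyz": [0,1,0],"roll": 0,"grip": 0},{"xyz": [0,0,0],"roll": 0,"grip": 0}]'

```text
time_s: 4.47
position: [0.5315, -0.0576, 0.0554]
tcp_rot: [[0.0, 1.0, -0.0], [1.0, -0.0, 0.0], [0.0, -0.0, -1.0]]
force: [-0.5, -0.5, 1.0]
opening: 0.004
grasp_force: 0.3
```

Request:
move_arm --increments '[{"xyz": [0,2,0],"grip": 0,"roll": 0},{"xyz": [0,1,0],"roll": 0,"grip": 0},{"xyz": [0,0,0],"roll": 0,"grip": 0}]'

```text
time_s: 4.72
position: [0.5335, -0.0575, 0.0554]
tcp_rot: [[-0.0, 1.0, -0.002], [1.0, 0.0, 0.0], [0.0, -0.002, -1.0]]
force: [-3.7, -1.3, 1.3]
opening: 0.004
grasp_force: 1.6
```

Request:
move_arm --increments '[{"xyz": [0,2,0],"grip": 0,"roll": 0},{"xyz": [0,0,0],"roll": 0,"grip": 0},{"xyz": [0,0,0],"roll": 0,"grip": 0}]'

```text
time_s: 4.97
position: [0.5335, -0.0574, 0.0554]
tcp_rot: [[-0.001, 1.0, -0.006], [1.0, 0.001, 0.001], [0.001, -0.006, -1.0]]
force: [-6.8, -3.1, 3.0]
opening: 0.005
grasp_force: 3.3
```

Request:
move_arm --increments '[{"xyz": [0,-25,0],"grip": 0,"roll": 0},{"xyz": [0,0,-41],"roll": 0,"grip": 0},{"xyz": [0,0,-41],"roll": 0,"grip": 0},{"xyz": [0,0,-41],"roll": 0,"grip": 60},{"xyz": [0,0,-20],"roll": 0,"grip": 60}]'

```text
time_s: 5.38
position: [0.5147, -0.0583, 0.2035]
tcp_rot: [[0.0, 1.0, 0.01], [1.0, -0.0, -0.003], [-0.003, 0.01, -1.0]]
force: [-0.2, -0.5, -1.0]
opening: 0.086
grasp_force: 0.0
```

Request:
move_arm --increments '[{"xyz": [6,41,0],"grip": 60,"roll": 0},{"xyz": [12,41,0],"roll": 0,"grip": 60},{"xyz": [12,2,0],"roll": -0.125,"grip": 60},{"xyz": [0,0,0],"roll": -0.125,"grip": 60},{"xyz": [0,0,0],"roll": -0.125,"grip": 60}]'

```text
time_s: 5.8
position: [0.596, -0.0269, 0.1987]
tcp_rot: [[-0.373, 0.928, 0.003], [0.928, 0.373, 0.0], [-0.001, 0.003, -1.0]]
force: [0.1, -0.4, 1.1]
opening: 0.446
grasp_force: 0.0
```

Request:
move_arm --increments '[{"xyz": [0,0,0],"grip": 60,"roll": -0.125},{"xyz": [0,0,0],"roll": -0.125,"grip": 60},{"xyz": [0,0,0],"roll": -0.125,"grip": 60},{"xyz": [0,0,0],"roll": -0.125,"grip": 60},{"xyz": [0,0,0],"roll": -0.125,"grip": 60}]'

```text
time_s: 6.22
position: [0.5954, -0.0277, 0.1989]
tcp_rot: [[-0.845, 0.535, 0.003], [0.535, 0.845, 0.0], [-0.002, 0.002, -1.0]]
force: [0.1, 0.7, 0.1]
opening: 0.596
grasp_force: 0.0
```

Request:
move_arm --increments '[{"xyz": [0,0,0],"grip": 60,"roll": -0.125},{"xyz": [0,0,0],"roll": -0.125,"grip": 60},{"xyz": [0,0,0],"roll": 0,"grip": 60},{"xyz": [0,0,0],"roll": 0,"grip": 60}]'

```text
time_s: 6.55
position: [0.595, -0.0278, 0.1988]
tcp_rot: [[-0.948, 0.318, 0.002], [0.318, 0.948, 0.0], [-0.002, 0.001, -1.0]]
force: [0.3, -0.6, -0.0]
opening: 0.598
grasp_force: 0.0
```

```bash
python3 - <<'E'
from m import *
cap("wrist","w2.png"); 
try: measure()
except Exception as e: print(e)
s=bot.read_state();print(s["time_s"],s["position"],s["tcp_rot"],s["opening"],s["joint_positions"])
E
```

```text
mark n 101 [0.5773 0.0343]
head 1016 [ 0.6079 -0.0293  0.0695] [ 0.6077 -0.0148  0.0694] [0.0547 0.1517 0.0067]
ptr n 586 ang from +y acw -0.015965296 pt 0.6335135 -0.014978236 tip [0.6356 0.0639]
blue 1370 dir ang (x per y) -0.024388269 c 0.54882264 0.012375142 [ 0.5382 -0.0424] [0.5555 0.0557]
yellow 671 dir ang (x per y) 0.0085092345 c 0.5475887 -0.06687668 [ 0.5426 -0.0909] [ 0.5532 -0.0434]
6.65 [ 0.5947 -0.0278  0.1987] [[-0.9482  0.3177  0.001 ]
 [ 0.3177  0.9482  0.    ]
 [-0.0009  0.0004 -1.    ]] 0.595696544569526 [-13.4286  29.5078  87.9372   0.0175  62.5008 -84.9146]
```

View pics/w2.png

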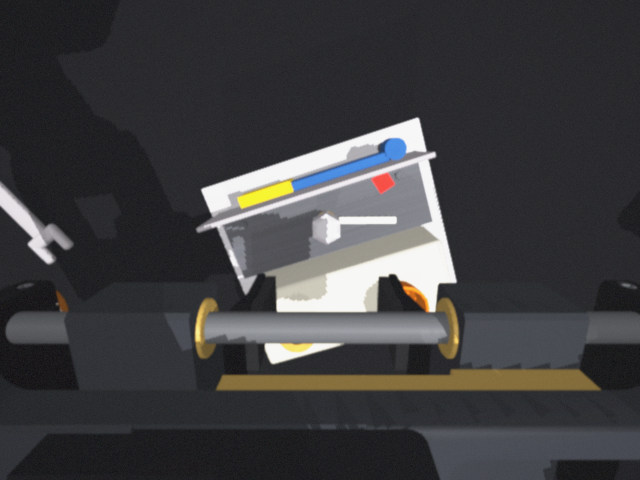

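Bar (blue/yellow) lies flat on the bracket at (320,180); bolt head at (326,228) is centred between the fingers, pointer parallel to the closing axis, red mark at (383,182). Descending.

Request:
move_arm --increments '[{"xyz": [1,0,35],"grip": 60,"roll": 0},{"xyz": [0,0,35],"roll": 0,"grip": 60},{"xyz": [0,0,30],"roll": 0,"grip": 60},{"xyz": [0,0,25],"roll": 0,"grip": 60},{"xyz": [0,0,0],"roll": 0,"grip": 60}]'

```text
time_s: 7.07
position: [0.5898, -0.0268, 0.0687]
tcp_rot: [[-0.948, 0.317, -0.01], [0.317, 0.948, 0.002], [0.01, -0.001, -1.0]]
force: [-0.4, 0.1, 0.1]
opening: 0.601
grasp_force: 0.0
```

Request:
move_arm --increments '[{"xyz": [0,0,12],"grip": 60,"roll": 0},{"xyz": [0,0,12],"roll": 0,"grip": 60},{"xyz": [0,0,3],"roll": 0,"grip": 60},{"xyz": [0,0,0],"roll": 0,"grip": 60}]'

```text
time_s: 7.4
position: [0.5935, -0.0276, 0.0465]
tcp_rot: [[-0.949, 0.316, -0.0], [0.316, 0.949, 0.0], [0.0, 0.0, -1.0]]
force: [0.3, -0.2, -0.4]
opening: 0.598
grasp_force: 0.0
```

Request:
move_arm --increments '[{"xyz": [0,0,0],"grip": 0,"roll": 0},{"xyz": [0,0,0],"roll": 0,"grip": 0},{"xyz": [0,0,0],"roll": 0,"grip": 0},{"xyz": [0,0,0],"roll": 0,"grip": 0},{"xyz": [0,0,0],"roll": 0,"grip": 0}]'

```text
time_s: 7.82
position: [0.5937, -0.0276, 0.0471]
tcp_rot: [[-0.949, 0.315, 0.001], [0.315, 0.949, -0.0], [-0.001, 0.0, -1.0]]
force: [0.1, -0.8, 0.8]
opening: 0.304
grasp_force: 0.0
```

Request:
move_arm --increments '[{"xyz": [0,0,0],"grip": 0,"roll": 0},{"xyz": [0,0,0],"roll": 0,"grip": 0},{"xyz": [0,0,0],"roll": 0,"grip": 0}]'

```text
time_s: 8.07
position: [0.5936, -0.0278, 0.047]
tcp_rot: [[-0.949, 0.315, 0.0], [0.315, 0.949, -0.0], [-0.001, -0.0, -1.0]]
force: [-0.8, -0.7, 3.7]
opening: 0.267
grasp_force: 30.0
```

Request:
move_arm --increments '[{"xyz": [0,0,0],"grip": 0,"roll": -0.06},{"xyz": [0,0,0],"roll": -0.06,"grip": 0},{"xyz": [0,0,0],"roll": -0.06,"grip": 0},{"xyz": [0,0,0],"roll": -0.06,"grip": 0},{"xyz": [0,0,0],"roll": -0.06,"grip": 0}]'

```text
time_s: 8.48
position: [0.5936, -0.0277, 0.047]
tcp_rot: [[-1.0, 0.019, 0.001], [0.019, 1.0, -0.0], [-0.001, -0.0, -1.0]]
force: [-1.3, -1.1, 4.3]
opening: 0.27
grasp_force: 30.0
```

Request:
move_arm --increments '[{"xyz": [0,0,0],"grip": 0,"roll": -0.06},{"xyz": [0,0,0],"roll": -0.06,"grip": 0},{"xyz": [0,0,0],"roll": -0.06,"grip": 0},{"xyz": [0,0,0],"roll": -0.06,"grip": 0},{"xyz": [0,0,0],"roll": -0.05,"grip": 0}]'

```text
time_s: 8.9
position: [0.5936, -0.0276, 0.047]
tcp_rot: [[-0.964, -0.268, 0.0], [-0.268, 0.964, 0.0], [-0.0, 0.0, -1.0]]
force: [-0.9, -0.3, 3.8]
opening: 0.272
grasp_force: 30.0
```

Request:
move_arm --increments '[{"xyz": [0,0,0],"grip": 0,"roll": 0},{"xyz": [0,0,0],"roll": 0,"grip": 0},{"xyz": [0,0,0],"roll": 0,"grip": 0},{"xyz": [0,0,0],"roll": 0,"grip": 0},{"xyz": [0,0,0],"roll": 0,"grip": 0}]'

```text
time_s: 9.32
position: [0.5936, -0.0276, 0.047]
tcp_rot: [[-0.964, -0.265, 0.0], [-0.265, 0.964, 0.0], [-0.0, -0.0, -1.0]]
force: [-0.6, -0.2, 6.0]
opening: 0.271
grasp_force: 30.0
```

```bash
python3 - <<'E'
from m import *
for n in ("wrist","scene","side"):
    im,d,K,W=cap(n)
    c=proj(K,W,np.array([.594-.01,0.0,.04])).astype(int); print(n,c)
    if n=="wrist": cv2.imwrite("pics/w3.png",im[:,:,::-1])
    else:
        a=im[max(c[1]-50,0):c[1]+50,max(c[0]-65,0):c[0]+65,::-1]; cv2.imwrite(f"pics/{n}3.png",cv2.resize(a,None,fx=6,fy=6,interpolation=cv2.INTER_CUBIC))
s=bot.read_state();print(s["time_s"],s["position"],s["tcp_rot"],s["opening"],s["grasp_force"])
E
```

```text
wrist [381 284]
scene [328 252]
side [314 255]
9.4667 [ 0.5936 -0.0276  0.047 ] [[-0.9644 -0.2646  0.0005]
 [-0.2646  0.9644  0.    ]
 [-0.0005 -0.0001 -1.    ]] 0.26880346765160096 30.007667852769373
```

View pics/w3.png

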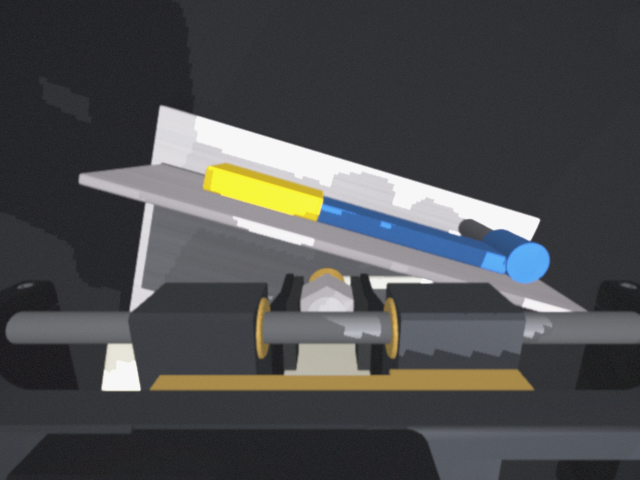

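View pics/scene3.png

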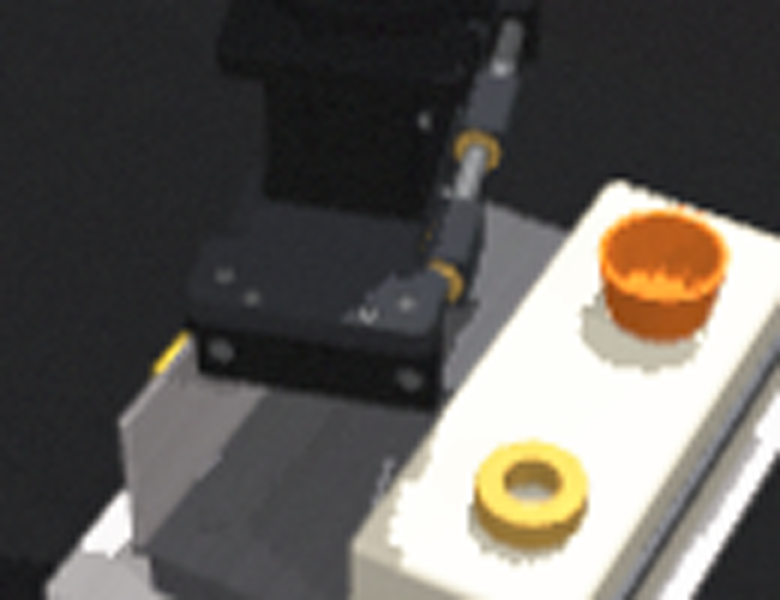

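The wrist view shows the head at (327,292) held flush between the pads and the pointer at (385,283) parallel to the closing axis. The bar is flat on the bracket. In the scene view the tub and collar have not moved. The pads are at 0.268 rad and the mark at about 0.27, so I'm handing in.

```bash
python3 -c "
from rig import bot
print(bot.hand_in())"
```

```text
the job is handed in; nothing more can be done
None
```

I handed the job in with the bar shut flat on the bracket and the bolt head still gripped at 30 N. The pointer was turned to about 0.27 rad, where I measured the mark (0.26–0.28 rad). The mark was hidden at the end, so I inferred that from the grip angle, and the hand-in gave no verdict.

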